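# Press the lid onto a coffee tin with the lever press

### The job

Close the blue coffee tin standing in the press: push the press's carriage all the way in by its black knob so that the tin is under the ram, pull the red-handled lever down until the lid is pressed fully home, then ease the sprung lever slowly back up to its rest without letting it fly, and let go. Leave the carriage in, and do not shift or knock over the two closed tins, the tamper, the milk jug or the portafilter.

Things in the scene. Friction and masses are not known exactly. Their poses are not given: they have to be found in the camera images.
- press: Grey bench press, fixed to the counter, placed and turned differently each time. Origin: on the counter below the ram's axis. x points away from the operator (the lever reaches out to -x), y along the carriage's inward travel, z up. Dark base plate 200 (x) by 340 (y) by 20 mm, its middle at y = -90. Column at x = 47 to 97 mm; head at x = -35 to 90, y = -35 to 35, z = 175 to 260 mm.
- ram_foot (a point): Centre of the underside of the ram's foot, a steel disc 52 mm across under the head: on the press's z axis, 156 mm above the counter at rest, going down 35 mm per radian of lever.
- press_lever (a joint): Lever angle, rad: 0 at rest (30 degrees above level), grows as the handle is pulled down, stop at 0.92. With the carriage in, the ram meets the raised lid at about 0.5; at about 0.85 the lid is home and the lever stops hard. Spring force up at the handle: about 3.5 N at rest, 9.5 N at 0.85, plus 4 to 5 N while the lid is pressed in. If let go it snaps up fast.
- lever_grip (a point): Middle of the red handle, a round bar 26 mm across, 125 mm long, along the press's y. It swings in the press's x-z plane, 190 mm from lever_pivot: 310 mm above the counter at rest, 154 mm at 0.85 rad. 70 mm from this point towards +y the bar joins the lever's steel side rod (16 mm across); the other end is free, 60 mm from this point.
- lever_pivot (a point): Point on the lever's pivot axis (which runs along the press's y) in the same x-z plane as lever_grip: at x = 20, y = -10, z = 215 mm in the press's frame. Fixed.
- carriage (a joint): How far the carriage has been pushed in, m: 0 = fully out, 0.090 = against its stop with the tin under the ram. Slides along the press's +y with about 3 N of friction and stays where it is left.
- carriage_knob (a point): Grip point of the carriage's upright black knob: a round knob 26 mm across, from 43 to 85 mm above the counter; this point is on its axis at 71 mm height. It is at x = -35 mm in the press's frame, and y = -235 mm with the carriage fully out, -145 mm with it fully in.
- lid (a joint): How far the brass lid has been pressed into the tin, m: 0 = standing 12 mm proud (its white plug shows), 0.012 = fully home, flush on the rim. Needs about 22 N straight down on the lid to move, and stays where it is left.
- lid_top (a point): Centre of the top of the brass lid (68 mm across, 6 mm thick) on the blue tin (66 mm across, 85 mm high, fast in the carriage). 138 mm above the counter when the lid is up, 126 mm when home.
- tin_a: Loose closed blue tin with brass lid, 68 mm across, 91 mm high, left (+y) of the press. Not to be touched. Origin: centre of its underside.
- tin_b: Another like it.
- tamper: Loose steel coffee tamper standing on its foot, 58 mm across, 90 mm high, in front of the carriage side of the press. Not to be touched. Origin: centre of its underside.
- jug: Loose steel milk jug, 90 mm across, 110 mm high. Not to be touched. Origin: centre of its underside.
- portafilter: Loose portafilter lying flat: steel basket 68 mm across, 32 mm high, wooden handle reaching 190 mm from the basket's centre along its -x. Not to be touched. Origin: centre of the basket's underside.

How it is judged:
On the way, in this order (a step that is already met when the one before it is completed fails the run):
1. the carriage is fully in (within 5 mm of its stop), with the lever still up and the lid still proud (value of joint carriage above 0.085 m and value of joint press_lever below 0.2 rad and value of joint lid below 0.006 m), for 0.2 s.
2. the lever is pulled down so that the lid is home (within 2 mm) (value of joint press_lever above 0.75 rad and value of joint lid above 0.01 m and value of joint carriage above 0.083 m), for 0.2 s.
At the end, for the whole second after the job is handed in: The lid is pressed home (within 2 mm), the carriage is still in (within 7 mm of its stop) and the lever is back up at its rest (within 0.05 rad) (value of joint press_lever below 0.05 rad and value of joint lid above 0.01 m and value of joint carriage above 0.083 m); the robot touches nothing.
It fails at once if the lever flies back up (faster than 1.2 rad/s, about 0.23 m/s at the handle, while more than 0.1 rad, about 20 mm at the handle, from its rest) (velocity of joint press_lever below -1.2 rad/s and value of joint press_lever above 0.1 rad).
It fails at once if one of the closed tins, the tamper, the jug or the portafilter is shifted by more than 20 mm or tipped over (distance of any of tin_a, tin_b, tamper, jug, portafilter from where it was at the start of the episode above 0.02 m or angle between any of tin_a, tin_b, tamper, jug, portafilter's own z axis and vertical above 0.35 rad).
It also fails if it takes over 67 s, if anything falls off the work surface, if the arm or the gripper's body presses on something with over 40 N, if the wrist force passes 120 N, or if a joint passes its speed limit or range.

### The arm

A 6-joint arm with a two-finger parallel gripper is mounted at the origin on the work surface. World frame = base frame: x ahead of the robot, y to its left, z up, the work surface at z = 0. Lengths are in m, angles in rad, forces in N, time in s.
With the tool pointing down it reaches from about 0.35 to 0.85 m from the base axis. Payload 8.1 kg.
Tool frame: the origin (TCP) lies between the finger pads; the fingertips stand finger_overhang ahead of it and the grasp point (between the pads) is the TCP (finger_overhang is the distance from the TCP to the fingertips, in m); x points along the fingers, y is the direction in which the jaws open and shut, and the axes are right-handed (so a half turn about x gives the same grasp; the last joint's range is limited). The gripper opens to 85 mm and grips with 20 to 120 N. Pads are 22 mm wide; open, the fingers measure 114 mm over their backs; the gripper's body (76 mm by 85 mm) begins 54 mm behind the grasp point. The pads swing forward as they close: fully open they stand 13 mm farther back than shut.
Start: joints at [-0.085, 0.13, 1.488, -0, 1.523, -0.085], TCP at [0.6, 0, 0.25] pointing down, gripper open.
Joint ranges: [-2.96, 2.96], [-0.89, 2.26], [0.02, 2.5], [-1.34, 4.48], [0, 2.73], [-2.66, 2.66]. Speed limits (rad/s): [2.39, 2.39, 2.79, 3.14, 3.14, 3.14].

### API

Orientations are given as a rotation vector (axis times angle).
In Python, from workcell import get_state, grab_frame, sign_off, finger_overhang gives the robot as it stands. The module is installed in compiled form; this text tells all that it offers.
- The arm moves only by the tool drive_tool, never from a script. Its arguments are lists of equal length, an entry for each row: "xyz": the shift along the world's x, y, z in units of 25 mm (1.0 is 25 mm), a list of three; "rotation": the turn, a rotation vector about the world's x, y, z in rad, a list of three. In form: {"xyz": [[tx, ty, tz], ...], "rotation": [[ax, ay, az], ...]}. A call has 1 to 10 rows; each row is the pose to reach, as a shift and turn from the pose measured when the call began; what a row does not reach only later rows make up. A row lasts 1/10 s, in which the tool goes at most 50 mm and 8.59 degrees, less where a joint would pass 70% of its speed; a pose out of reach is approached as far as the arm can. A call with a gripper value outside its range is refused whole. "gripper" is the opening, from 0 (shut) to 1 (fully open), set as the call begins (left out, the last holds). The fingers move at their own pace and stop on an object; "newtons" is the grip in N (left out, the last holds). Time passes only in rows, so rows that repeat a pose let the fingers close. It gives the time, the measured TCP pose, the force and the opening at its end, in the units of the state.
- get_state(): the state, without advancing time (a new reading comes with each control period).
- grab_frame(name): name is "scene" or "side" or "wrist"; returns a dict with "pixels" (420x560x3 uint8, red, green, blue), "K" (3x3 intrinsics, pixels), "xyz" and "orientation" of the camera in the world; the wrist camera has in their place "mount" (4x4, takes a point from camera to tool coordinates, whose origin is the TCP and whose axes are the tool frame's). Camera axes: x right, y up, looking along -z (the intrinsics and any distortion apply to the point x, -y, -z); pixel columns grow to the right and rows downward; lengths in m; the calibration is good to about 2 mm. The wrist camera is an equidistant fisheye: a pixel r from the principal point sees the ray r / f radians off the axis. A picture is of the moment at which its call begins: read the wrist's pose just before it. There is no depth.
- sign_off(): hands the job in, once; it reports no verdict.
The state is a dict: "t": time; "joint_pos": joint angles; "dq": joint speeds; "tau": joint torques, N m; "ee_pos": TCP position; "ee_rot": TCP orientation; "force": force on the tool from outside, world axes, zero at the start; "moment": the same for the moment, N m; "grip_width": finger opening in m.
Only numpy, scipy, OpenCV 4.12 (cv2) and the standard library are available. Lean on these libraries where they do the work, as an engineer would, in place of code of your own. Each camera call takes 0.05 s, during which the arm holds its last target. There are 200 camera calls.

## Working session

There is one attempt and no reset: what is moved stays moved. The work goes in short steps, Python scripts to look and compute and a tool call to move; the robot and the scene stay as the last step left them, time stands still between calls to the robot, and variables do not carry over. Pictures are saved under pics/ and viewed, about 8 in all and at most 12, crops included, and the job is handed in when it is done.

Besides the shell and the picture viewer there is one more tool, called after "Request:" in YAML: its name, and indented under it one key for each argument. drive_tool: Moves the arm, as the interface text tells. Its arguments: {"type":"object","properties":{"xyz":{"type":"array","items":{"type":"array","items":{"type":"number"}}},"rotation":{"type":"array","items":{"type":"array","items":{"type":"number"}}},"gripper":{"type":"number"},"newtons":{"type":"number"}},"required":["xyz","rotation"]}

```bash
mkdir -p pics; python3 - <<'E'
from workcell import *
import cv2,numpy as np
s=get_state();print(s['ee_pos'],s['ee_rot'],s['t'],finger_overhang if not callable(finger_overhang) else finger_overhang())
for n in("scene","side"):
    f=grab_frame(n);cv2.imwrite(f'pics/{n}0.png',f['pixels'][:,:,::-1]);np.savez(f'{n}0.npz',**f);print(n,f['K'],f['xyz'],f['orientation'])
E
```

```text
[5.99464962e-01 6.74841858e-05 2.49231824e-01] [ 1.20840556  1.2106821  -1.21051461] 0.0 0.019
scene [[452.97757953   0.         282.51214866]
 [  0.         452.97757953 212.10427619]
 [  0.           0.           1.        ]] [ 1.10074216 -0.75868486  0.98775856] [0.81998564 0.29524207 0.62732861]
side [[460.90459617   0.         274.5578997 ]
 [  0.         460.90459617 213.3518084 ]
 [  0.           0.           1.        ]] [0.40121554 0.7507002  1.05792717] [ 0.08935286 -1.09558295 -2.82427094]
```

View pics/scene0.png

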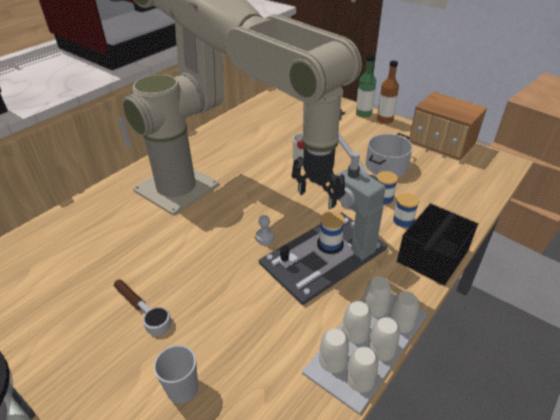

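View pics/side0.png

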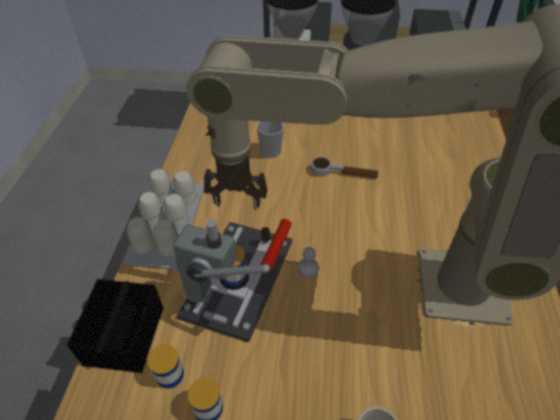

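```bash
cat > h.py <<'E'
import numpy as np,cv2
from scipy.spatial.transform import Rotation as R
def ray(f,u,v):
    K=f['K'];d=np.array([(u-K[0,2])/K[0,0],-(v-K[1,2])/K[1,1],-1.])
    return f['xyz'],R.from_rotvec(f['orientation']).as_matrix()@d
def plane(f,u,v,z):
    o,d=ray(f,u,v);return o+d*(z-o[2])/d[2]
def proj(f,p):
    c=R.from_rotvec(f['orientation']).as_matrix().T@(np.asarray(p)-f['xyz']);c=c/-c[2]
    K=f['K'];return np.array([K[0,2]+K[0,0]*c[0],K[1,2]-K[1,1]*c[1]])
E
python3 - <<'E'
import cv2,numpy as np
a=cv2.imread('pics/scene0.png')[175:305,245:405]; b=cv2.imread('pics/side0.png')[210:350,170:330]
a=cv2.resize(a,None,fx=2.5*2,fy=5,interpolation=2)[:, :]; b=cv2.resize(b,None,fx=5,fy=5,interpolation=2)
cv2.imwrite('pics/c1.png',a[:600]);cv2.imwrite('pics/c2.png',b[:600])
print(a.shape,b.shape)
cv2.imwrite('pics/c1.png',a[50:])
E
```

```text
(650, 800, 3) (700, 800, 3)
```

View pics/c1.png

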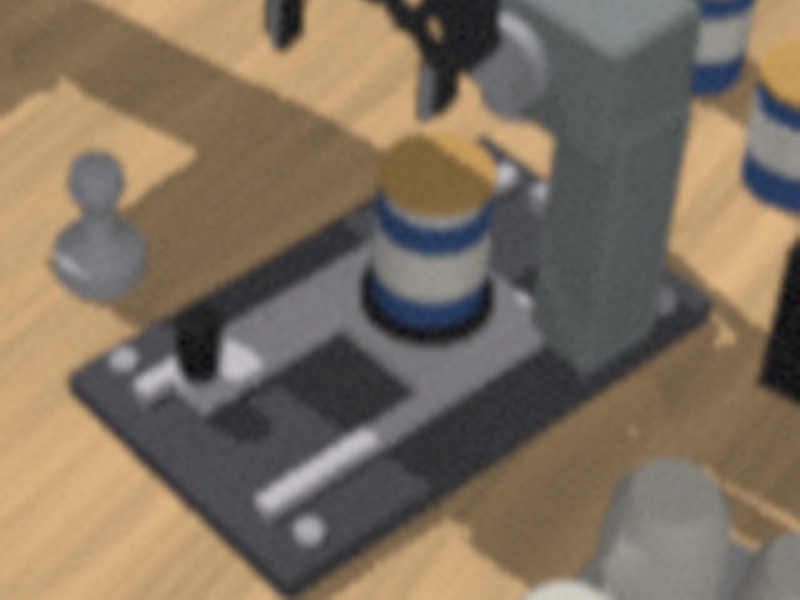

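View pics/c2.png

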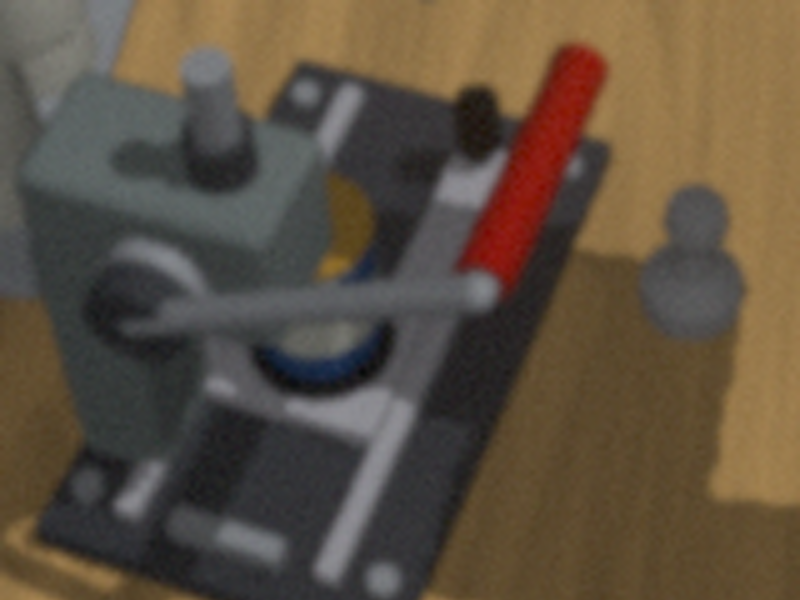

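```bash
python3 - <<'E'
from h import *
S=dict(np.load('scene0.npz'));D=dict(np.load('side0.npz'))
L=[(-.1,-.26),(.1,-.26),(.1,.08)]
A=lambda x,y:(245+x/5,185+y/5)
B=lambda x,y:(170+x/5,210+y/5)
obs=[(S,*A(72,380),.02,L[0]),(S,*A(290,580),.02,L[1]),(S,*A(710,303),.02,L[2]),
(D,*B(607,150),.02,L[0]),(D,*B(302,65),.02,L[1]),(D,*B(40,540),.02,L[2]),
(S,*A(437,175),.138,(0,-.09)),(D,*B(477,97),.085,(-.035,-.235)),(S,*A(198,328),.085,(-.035,-.235))]
W=np.array([plane(*o[:4])[:2] for o in obs]);P=np.array([o[4] for o in obs])
Wc,Pc=W.mean(0),P.mean(0)
a=(Pc:=P-Pc);b=W-Wc
th=np.arctan2((a[:,0]*b[:,1]-a[:,1]*b[:,0]).sum(),(a*b).sum())
Rm=np.array([[np.cos(th),-np.sin(th)],[np.sin(th),np.cos(th)]]);t=Wc-Rm@P.mean(0)
print('yaw',th,np.degrees(th),'t',t);print(np.round((W-(P@Rm.T+t))*1000,1))
np.savez('press.npz',Rm=Rm,t=t,th=th)
def w(x,y,z):return np.r_[Rm@[x,y]+t,z]
# knob by two views
def lev(q):
    a=np.pi/6-q;return w(.02-.19*np.cos(a),-.01,.215+.19*np.sin(a))
print('knob out/in',w(-.035,-.235,.071),w(-.035,-.145,.071));
for q in(0,.5,.85):print('grip',q,lev(q))
print('axes x,y',Rm[:,0],Rm[:,1])
g=lev(0);e1=g+np.r_[Rm[:,1]*-.06,0];e2=g+np.r_[Rm[:,1]*.065,0]
print('handle proj side crop',[(proj(D,p)-[170,210])*5 for p in(e1,g,e2)])
# others
for n,f,uv,z in[('tamper top',S,A(97,180),.085),('tamper top side',D,B(697,215),.085),('tinA',S,(388,181),.091),('tinB',S,(408,202),.091),('tins',D,(165,358),.091),('tins',D,(206,394),.091),('jug',S,(177,358),.11),('pf',S,(157,316),.032),('mug',S,(300,150),.05),('glass',S,(358,315),.1)]:print(n,plane(f,*uv,z))
print('scene tool proj',proj(S,[.6,0,.25]))
E
```

```text
yaw -0.22268796505641758 -12.759080546089482 t [0.62893884 0.14005019]
[[  7.3 -10.7]
 [ -2.3  -4.3]
 [ -2.9 -14.5]
 [ -0.9   0.1]
 [ -7.6  -0.5]
 [-10.9  -1.6]
 [  6.8  10.2]
 [  1.1  13.2]
 [  9.3   8. ]]
knob out/in [ 0.54290286 -0.08141721  0.071     ] [0.56277954 0.00636045 0.071     ]
grip 0 [0.48575469 0.16222014 0.31      ]
grip 0.5 [0.46097967 0.16783028 0.21948335]
grip 0.85 [0.47071192 0.16562647 0.15407909]
axes x,y [ 0.97530733 -0.22085201] [0.22085201 0.97530733]
handle proj side crop [array([571.2029771 ,  73.84320969]), array([523.73303247, 177.23814984]), array([467.86026057, 298.93540379])]
tamper top [ 0.42899575 -0.01457418  0.085     ]
tamper top side [4.16796134e-01 1.24771737e-04 8.50000000e-02]
tinA [0.62564678 0.37864716 0.091     ]
tinB [0.72637971 0.32087153 0.091     ]
tins [0.71287699 0.33294356 0.091     ]
tins [0.60451985 0.40018996 0.091     ]
jug [ 0.58466293 -0.48881051  0.11      ]
pf [ 0.40770469 -0.41625568  0.032     ]
mug [0.25105528 0.39977231 0.05      ]
glass [ 0.82946281 -0.14369077  0.1       ]
scene tool proj [316.49330637 197.8771943 ]
```

```bash
python3 - <<'E'
from h import *
S=dict(np.load('scene0.npz'));D=dict(np.load('side0.npz'))
print(S.keys())
A=lambda x,y:(245+x/5,185+y/5)
B=lambda x,y:(170+x/5,210+y/5)
def tri(a,b):
    o1,d1=ray(S,*a);o2,d2=ray(D,*b);M=np.stack([d1,-d2],1);s=np.linalg.lstsq(M,o2-o1,rcond=None)[0]
    p,q=o1+d1*s[0],o2+d2*s[1];return np.round((p+q)/2,4),np.linalg.norm(p-q)
for n,a,b in[('cL',A(72,380),B(607,150)),('cN',A(290,580),B(302,65)),('cR',A(710,303),B(40,540)),('knobtop',A(198,328),B(477,97)),('tamperknob',A(97,180),B(697,215)),('tin',(388,181),(206,392)),('tin2',(408,202),(165,358))]:print(n,tri(a,b))
for n in((('S',S),('D',D))):print(n[0],proj(n[1],[.6,0,.25]),proj(n[1],[0,0,0]))
E
```

```text
dict_keys(['pixels', 'K', 'xyz', 'orientation'])
cL (array([ 0.4748, -0.097 ,  0.012 ]), np.float64(0.0026568188426382253))
cN (array([ 0.6637, -0.1382,  0.0166]), np.float64(0.003194664893378897))
cR (array([0.7371, 0.1899, 0.0109]), np.float64(0.0018802657145046968))
knobtop (array([ 0.5468, -0.0706,  0.0804]), np.float64(0.005089888025369011))
tamperknob (array([ 0.4189, -0.0064,  0.0747]), np.float64(0.004472839415901677))
tin (array([0.6135, 0.3933, 0.0774]), np.float64(0.011181382472082068))
tin2 (array([0.7193, 0.3302, 0.0816]), np.float64(0.007280391266645308))
S [316.49330637 197.8771943 ] [176.11583849 186.86336717]
D [236.63240286 204.50055679] [462.40172742 286.12800596]
```

```bash
cat > fit.py <<'E'
from h import *
from scipy.optimize import least_squares
S=dict(np.load('scene0.npz'));D=dict(np.load('side0.npz'))
A=lambda x,y:np.array((245-.4+x/5,185-.4+y/5))
B=lambda x,y:np.array((170-.4+x/5,210-.4+y/5))
hx,hz=.02-.19*np.cos(np.pi/6),.31
obs=[(S,A(72,380),(-.1,-.26,.02),0),(S,A(290,578),(.1,-.26,.02),0),(S,A(712,302),(.1,.08,.02),0),
(D,B(610,148),(-.1,-.26,.02),0),(D,B(300,63),(.1,-.26,.02),0),(D,B(38,542),(.1,.08,.02),0),
(S,A(437,175),(0,-.09,.138),1),(D,B(477,97),(-.035,-.235,.085),1),(S,A(198,328),(-.035,-.235,.085),1),
(D,B(582,58),(hx,-.07,hz),0),(D,B(484,287),(hx,.06,hz),0),(D,B(208,62),None,0)][:-1]
def W(p,q):
    c,s=np.cos(p[2]),np.sin(p[2]);return np.array([p[0]+c*q[0]-s*q[1],p[1]+s*q[0]+c*q[1],q[2]])
def r(p):return np.concatenate([proj(f,W(p,(q[0],q[1]+k*p[3],q[2])))-o for f,o,q,k in obs])
s=least_squares(r,[.626,.134,-.22,.01],loss='soft_l1');p=s.x
if __name__=='__main__':
    print(p);print(np.round(s.fun.reshape(-1,2),1))
    print('knob now',W(p,(-.035,-.235+p[3],.071)),'in',W(p,(-.035,-.145,.071)))
    for q in np.arange(0,.95,.1):
        a=np.pi/6-q;print(q,W(p,(.02-.19*np.cos(a),-.01,.215+.19*np.sin(a))).round(4))
    c=cv2.imread('pics/scene0.png')
E
python3 fit.py
```

```text
[ 0.62441735  0.13276451 -0.20600567  0.02088263]
[[-1.5 -1. ]
 [ 0.6  1.8]
 [ 0.7 -1.5]
 [ 0.  -1.8]
 [-1.3 -0.9]
 [-0.9 -1.5]
 [-0.7 -0.9]
 [-0.4 -0.1]
 [-0.4 -1.3]
 [ 0.5  0.3]
 [-0.1  1.1]]
knob now [ 0.54635933 -0.0696662   0.071     ] in [ 0.5604974  -0.00201027  0.071     ]
0.0 [0.4809 0.1525 0.31  ]
0.1 [0.4724 0.1543 0.2931]
0.2 [0.4656 0.1557 0.2754]
0.30000000000000004 [0.4606 0.1568 0.2571]
0.4 [0.4574 0.1575 0.2384]
0.5 [0.456  0.1577 0.2195]
0.6000000000000001 [0.4565 0.1576 0.2005]
0.7000000000000001 [0.4589 0.1571 0.1817]
0.8 [0.463  0.1563 0.1631]
0.9 [0.469  0.155  0.1452]
```

Request:
drive_tool:
  xyz:
    - [-0.7, -0.9, 0]
    - [-1.4, -1.8, -0.5]
    - [-2.1, -2.8, -1.2]
    - [-2.1, -2.8, -2]
    - [-2.1, -2.8, -2.4]
    - [-2.1, -2.8, -2.4]
    - [-2.1, -2.8, -2.4]
  rotation:
    - [0, 0, -0.07]
    - [0, 0, -0.14]
    - [0, 0, -0.206]
    - [0, 0, -0.206]
    - [0, 0, -0.206]
    - [0, 0, -0.206]
    - [0, 0, -0.206]
  gripper: 1

```text
t: 0.8
ee_pos: [0.5474, -0.0695, 0.1897]
ee_rot: [1.358, 1.107, -1.36]
force: [-0.3, -0.4, 0.6]
grip_width: 0.0855
```

```bash
python3 - <<'E'
from workcell import *
from fit import *
s=get_state();print(s['ee_pos'],s['ee_rot'],s['force'])
f=grab_frame("wrist");M=f['mount'];K=f['K'];T=R.from_rotvec(s['ee_rot']).as_matrix()
im=f['pixels'][:,:,::-1].copy()
def wp(P):
    q=np.linalg.inv(M)@np.r_[T.T@(np.array(P)-s['ee_pos']),1];x,y,z=q[0],-q[1],-q[2]
    h=np.hypot(x,y);th=np.arctan2(h,z);return K[0,2]+K[0,0]*th*x/h,K[1,2]+K[1,1]*th*y/h
for q in [(-.035,-.235+p[3],.085),(-.1,-.26,.02),(.1,-.26,.02),(0,-.09+p[3],.138)]:
    u=wp(W(p,q));print(u);cv2.circle(im,tuple(int(round(a)) for a in u),3,(0,255,0),1)
cv2.imwrite('pics/w1.png',im)
E
```

```text
[ 0.54736848 -0.06953034  0.18970465] [ 1.35825204  1.10663872 -1.35979368] [-0.26681558 -0.36811156  0.57090435]
(np.float64(278.5529061789908), np.float64(210.197119913236))
(np.float64(214.08008760549203), np.float64(231.1030828647215))
(np.float64(408.72908660657004), np.float64(230.35517233234955))
(np.float64(342.84023226358164), np.float64(-10.15245301017518))
```

View pics/w1.png

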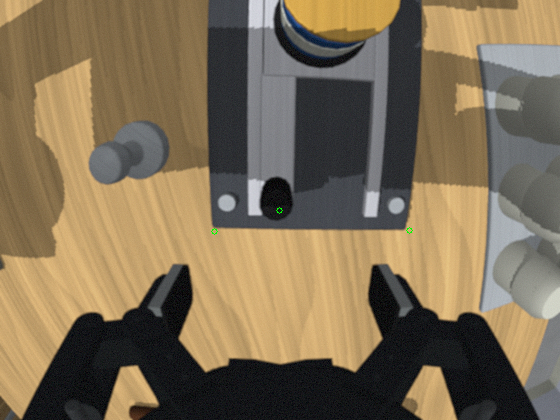

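Request:
drive_tool:
  xyz:
    - [0, 0, -1.2]
    - [0, 0, -2.5]
    - [0, 0, -3.7]
    - [0, 0, -4.5]
    - [0, 0, -4.7]
    - [0, 0, -4.7]
  rotation:
    - [0, 0, 0]
    - [0, 0, 0]
    - [0, 0, 0]
    - [0, 0, 0]
    - [0, 0, 0]
    - [0, 0, 0]

```text
t: 1.45
ee_pos: [0.548, -0.0693, 0.073]
ee_rot: [1.358, 1.106, -1.359]
force: [0.0, 0.3, -0.3]
grip_width: 0.0858
```

Request:
drive_tool:
  xyz:
    - [0, 0, 0]
    - [0, 0, 0]
    - [0, 0, 0]
    - [0, 0, 0]
    - [0, 0, 0]
    - [0, 0, 0]
    - [0, 0, 0]
    - [0, 0, 0]
  rotation:
    - [0, 0, 0]
    - [0, 0, 0]
    - [0, 0, 0]
    - [0, 0, 0]
    - [0, 0, 0]
    - [0, 0, 0]
    - [0, 0, 0]
    - [0, 0, 0]
  gripper: 0
  newtons: 30

```text
t: 2.25
ee_pos: [0.5443, -0.0684, 0.0733]
ee_rot: [1.354, 1.114, -1.365]
force: [-23.3, 4.9, 21.1]
grip_width: 0.0251
```

Request:
drive_tool:
  xyz:
    - [-0.1, 0, 0.05]
    - [-0.15, 0.1, 0.1]
    - [-0.05, 0.5, 0.1]
    - [0.05, 0.9, 0.1]
    - [0.15, 1.3, 0.1]
    - [0.2, 1.7, 0.1]
  rotation:
    - [0, 0, 0]
    - [0, 0, 0]
    - [0, 0, 0]
    - [0, 0, 0]
    - [0, 0, 0]
    - [0, 0, 0]

```text
t: 2.85
ee_pos: [0.5527, -0.0274, 0.0749]
ee_rot: [1.357, 1.105, -1.36]
force: [30.3, -10.8, -33.3]
grip_width: 0.0248
```

Request:
drive_tool:
  xyz:
    - [0, 0, 0]
    - [0.06, 0.3, 0]
    - [0.13, 0.6, 0]
    - [0.19, 0.9, 0]
    - [0.22, 1.05, 0]
    - [0.24, 1.15, 0]
  rotation:
    - [0, 0, 0]
    - [0, 0, 0]
    - [0, 0, 0]
    - [0, 0, 0]
    - [0, 0, 0]
    - [0, 0, 0]

```text
t: 3.45
ee_pos: [0.5585, -0.0028, 0.0747]
ee_rot: [1.352, 1.099, -1.364]
force: [0.0, -31.3, -5.5]
grip_width: 0.025
```

Request:
drive_tool:
  xyz:
    - [0, 0, 0]
    - [0, 0, 0]
    - [0, 0, 0]
    - [0, 0, 0]
    - [0, 0, 0]
    - [0, 0, 0]
  rotation:
    - [0, 0, 0]
    - [0, 0, 0]
    - [0, 0, 0]
    - [0, 0, 0]
    - [0, 0, 0]
    - [0, 0, 0]
  gripper: 1

```text
t: 4.05
ee_pos: [0.5586, -0.0026, 0.0748]
ee_rot: [1.352, 1.099, -1.363]
force: [0.1, -0.3, -0.1]
grip_width: 0.0854
```

Request:
drive_tool:
  xyz:
    - [0, 0, 1]
    - [0, 0, 2.5]
    - [0, 0, 4.2]
    - [0, 0, 6]
    - [0, 0, 8]
    - [0, 0, 10]
    - [0, 0, 12]
    - [0, 0, 13]
    - [0, 0, 13]
    - [0, 0, 13]
  rotation:
    - [0, 0, 0]
    - [0, 0, 0]
    - [0, 0, 0]
    - [0, 0, 0]
    - [0, 0, 0]
    - [0, 0, 0]
    - [0, 0, 0]
    - [0, 0, 0]
    - [0, 0, 0]
    - [0, 0, 0]

```text
t: 5.05
ee_pos: [0.5588, -0.0025, 0.4001]
ee_rot: [1.352, 1.099, -1.362]
force: [0.8, -0.6, -1.0]
grip_width: 0.0853
```

Request:
drive_tool:
  xyz:
    - [-0.6, 1.1, 0]
    - [-1.3, 2.2, 0]
    - [-2, 3.4, 0]
    - [-2.6, 4.5, 0]
    - [-3.2, 5.6, 0]
    - [-3.2, 5.6, 0]
    - [-3.2, 5.6, 0]
  rotation:
    - [0, 0, 0]
    - [0, 0, 0]
    - [0, 0, 0]
    - [0, 0, 0]
    - [0, 0, 0]
    - [0, 0, 0]
    - [0, 0, 0]

```text
t: 5.75
ee_pos: [0.4781, 0.1378, 0.3983]
ee_rot: [1.349, 1.101, -1.364]
force: [-1.2, 0.9, 0.5]
grip_width: 0.0852
```

```bash
python3 - <<'E'
from workcell import *
from fit import *
s=get_state();print(s['ee_pos'],s['ee_rot'],s['force'])
f=grab_frame("wrist");M=f['mount'];K=f['K'];T=R.from_rotvec(s['ee_rot']).as_matrix()
im=f['pixels'][:,:,::-1].copy()
def wp(P):
    q=np.linalg.inv(M)@np.r_[T.T@(np.array(P)-s['ee_pos']),1];x,y,z=q[0],-q[1],-q[2]
    h=np.hypot(x,y);th=np.arctan2(h,z);return K[0,2]+K[0,0]*th*x/h,K[1,2]+K[1,1]*th*y/h
for q in [(hx,-.07,hz),(hx,-.01,hz),(hx,.06,hz),(-.035,-.145,.085)]:
    u=wp(W(p,q));print(u);cv2.circle(im,tuple(int(round(a)) for a in u),3,(0,255,0),1)
a=np.hstack([im[:,:],]);cv2.imwrite('pics/w2.png',a)
g=grab_frame("scene");cv2.imwrite('pics/s2.png',cv2.resize(g['pixels'][170:310,230:410,::-1],None,fx=4,fy=4))
E
```

```text
[0.47813644 0.13779722 0.3983263 ] [ 1.3491721   1.10069683 -1.36350808] [-1.22750062  0.94274843  0.47718773]
(np.float64(279.13909961504146), np.float64(271.616828908374))
(np.float64(279.28613072121004), np.float64(196.12704760199182))
(np.float64(279.53256545357294), np.float64(92.34199616606024))
(np.float64(352.4606090292324), np.float64(235.92673532447662))
```

View pics/w2.png

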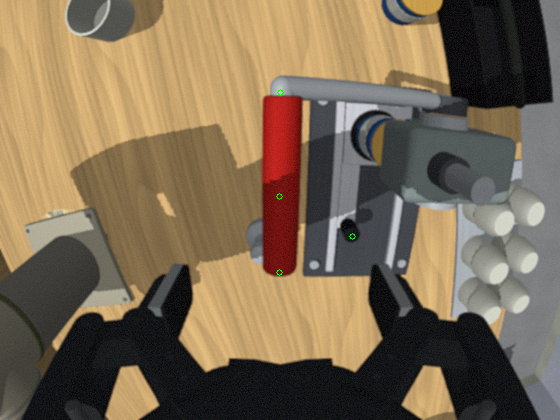

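View pics/s2.png

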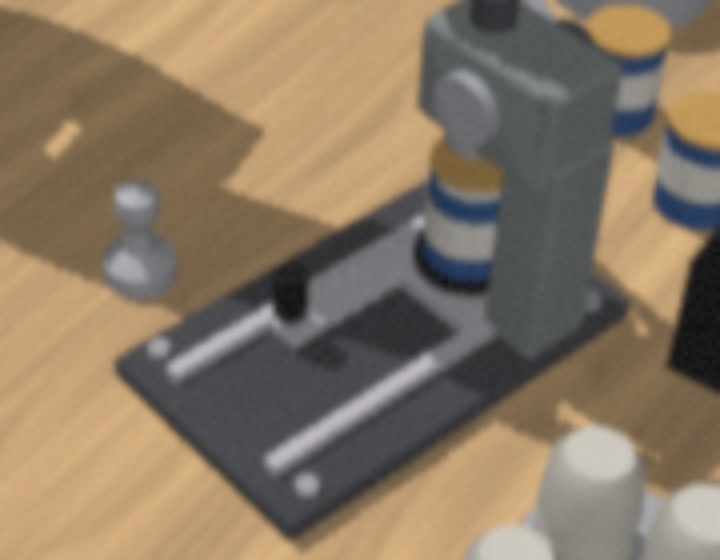

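Request:
drive_tool:
  xyz:
    - [0, 0, -1]
    - [0.03, 0, -2]
    - [0.03, 0, -3]
    - [0.03, 0, -3.5]
    - [0.03, 0, -3.5]
    - [0.03, 0, -3.5]
  rotation:
    - [0, 0, 0]
    - [0, 0, 0]
    - [0, 0, 0]
    - [0, 0, 0]
    - [0, 0, 0]
    - [0, 0, 0]

```text
t: 6.45
ee_pos: [0.4799, 0.1365, 0.312]
ee_rot: [1.352, 1.099, -1.365]
force: [0.9, 0.2, 0.7]
grip_width: 0.0855
```

Request:
drive_tool:
  xyz:
    - [0, 0, 0]
    - [0, 0, 0]
    - [0, 0, 0]
    - [0, 0, 0]
    - [0, 0, 0]
    - [0, 0, 0]
    - [0, 0, 0]
    - [0, 0, 0]
  rotation:
    - [0, 0, 0]
    - [0, 0, 0]
    - [0, 0, 0]
    - [0, 0, 0]
    - [0, 0, 0]
    - [0, 0, 0]
    - [0, 0, 0]
    - [0, 0, 0]
  gripper: 0
  newtons: 60

```text
t: 7.25
ee_pos: [0.4779, 0.1371, 0.313]
ee_rot: [1.35, 1.102, -1.367]
force: [-14.6, 1.6, 10.5]
grip_width: 0.0239
```

Request:
drive_tool:
  xyz:
    - [-0.18, 0.04, -0.34]
    - [-0.34, 0.07, -0.68]
    - [-0.48, 0.1, -1.03]
    - [-0.61, 0.13, -1.38]
    - [-0.72, 0.15, -1.75]
    - [-0.81, 0.17, -2.12]
    - [-0.88, 0.19, -2.49]
    - [-0.94, 0.2, -2.86]
    - [-0.94, 0.2, -2.86]
  rotation:
    - [0, 0, 0]
    - [0, 0, 0]
    - [0, 0, 0]
    - [0, 0, 0]
    - [0, 0, 0]
    - [0, 0, 0]
    - [0, 0, 0]
    - [0, 0, 0]
    - [0, 0, 0]

```text
t: 8.15
ee_pos: [0.455, 0.1421, 0.242]
ee_rot: [1.351, 1.101, -1.365]
force: [2.2, -1.0, 5.6]
grip_width: 0.0242
```

Request:
drive_tool:
  xyz:
    - [-0.03, 0.01, -0.38]
    - [-0.06, 0.01, -0.76]
    - [-0.06, 0.01, -1.14]
    - [-0.04, 0, -1.52]
    - [0.0, -0.01, -1.9]
    - [0.06, -0.02, -2.27]
    - [0.13, -0.03, -2.65]
    - [0.22, -0.05, -3.01]
    - [0.22, -0.05, -3.01]
    - [0.22, -0.05, -3.01]
  rotation:
    - [0, 0, 0]
    - [0, 0, 0]
    - [0, 0, 0]
    - [0, 0, 0]
    - [0, 0, 0]
    - [0, 0, 0]
    - [0, 0, 0]
    - [0, 0, 0]
    - [0, 0, 0]
    - [0, 0, 0]

```text
t: 9.15
ee_pos: [0.4577, 0.1415, 0.166]
ee_rot: [1.348, 1.106, -1.37]
force: [-15.1, 2.0, 6.6]
grip_width: 0.0244
```

Request:
drive_tool:
  xyz:
    - [0.02, 0, -0.12]
    - [0.05, -0.01, -0.24]
    - [0.09, -0.02, -0.36]
    - [0.12, -0.02, -0.46]
    - [0.12, -0.02, -0.55]
    - [0.12, -0.02, -0.55]
    - [0.12, -0.02, -0.55]
  rotation:
    - [0, 0, 0]
    - [0, 0, 0]
    - [0, 0, 0]
    - [0, 0, 0]
    - [0, 0, 0]
    - [0, 0, 0]
    - [0, 0, 0]

```text
t: 9.85
ee_pos: [0.4607, 0.1409, 0.1539]
ee_rot: [1.347, 1.105, -1.37]
force: [-11.1, -2.6, 14.5]
grip_width: 0.0239
```

Request:
drive_tool:
  xyz:
    - [0.02, 0, -0.1]
    - [0.04, 0, -0.2]
    - [0.06, -0.01, -0.3]
    - [0.06, -0.01, -0.35]
    - [0.06, -0.01, -0.35]
    - [0.06, -0.01, -0.35]
  rotation:
    - [0, 0, 0]
    - [0, 0, 0]
    - [0, 0, 0]
    - [0, 0, 0]
    - [0, 0, 0]
    - [0, 0, 0]

```text
t: 10.45
ee_pos: [0.4627, 0.1405, 0.1471]
ee_rot: [1.348, 1.104, -1.369]
force: [-9.0, -4.2, 13.7]
grip_width: 0.024
```

```bash
python3 - <<'E'
from workcell import *
from fit import *
a=grab_frame("side")['pixels'][200:340,160:320,::-1].copy();b=grab_frame("scene")['pixels'][170:310,280:400,::-1].copy()
m=np.hstack([cv2.resize(a,None,fx=2.8,fy=2.8,interpolation=2),cv2.resize(b,None,fx=2.8,fy=2.8,interpolation=2)])
def d(q,y):
    al=np.pi/6-q;return (proj(D,W(p,(.02-.19*np.cos(al),y,.215+.19*np.sin(al))))-[160,200])*2.8
for q,c in((.8,(0,255,255)),(.85,(0,255,0)),(.9,(255,255,0))):
    print(q,d(q,.06));cv2.circle(m,tuple(int(v) for v in d(q,.06)),2,c,-1)
cv2.imwrite('pics/m3.png',m)
E
```

```text
0.8 [324.70773396 306.0033219 ]
0.85 [321.49413416 310.96565515]
0.9 [317.79215341 315.60232258]
```

View pics/m3.png

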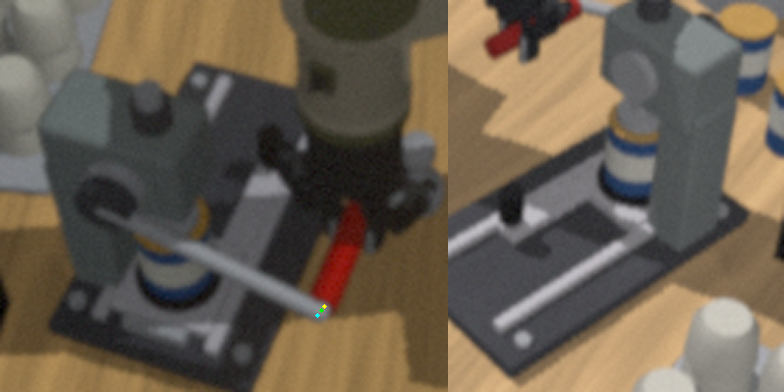

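Request:
drive_tool:
  xyz:
    - [0.03, 0, -0.1]
    - [0.06, -0.01, -0.2]
    - [0.08, -0.01, -0.3]
    - [0.1, -0.02, -0.4]
    - [0.1, -0.02, -0.4]
    - [0.1, -0.02, -0.4]
  rotation:
    - [0, 0, 0]
    - [0, 0, 0]
    - [0, 0, 0]
    - [0, 0, 0]
    - [0, 0, 0]
    - [0, 0, 0]

```text
t: 11.15
ee_pos: [0.4649, 0.14, 0.1401]
ee_rot: [1.347, 1.104, -1.369]
force: [-18.9, -4.0, 27.5]
grip_width: 0.0242
```

```bash
python3 - <<'E'
from workcell import *
from fit import *
a=grab_frame("side")['pixels'][255:325,200:300,::-1].copy()
m=cv2.resize(a,None,fx=7,fy=7,interpolation=2)
def d(q,y):
    al=np.pi/6-q;return (proj(D,W(p,(.02-.19*np.cos(al),y,.215+.19*np.sin(al))))-[200,255]+.5)*7
for q,c in((.75,(0,0,0)),(.8,(0,255,255)),(.85,(0,255,0)),(.9,(255,255,0))):
    cv2.circle(m,tuple(int(v) for v in d(q,.06)),3,c,-1);cv2.circle(m,tuple(int(v) for v in d(q,.03)),3,c,-1)
cv2.imwrite('pics/m4.png',m)
E
```

```text
(no output)
```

View pics/m4.png

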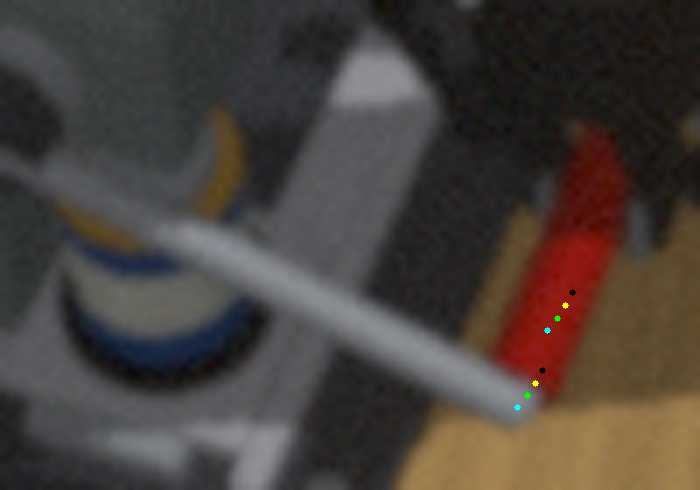

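Request:
drive_tool:
  xyz:
    - [0, 0, 0]
    - [0, 0, 0]
    - [0, 0, -0.1]
    - [0, 0, -0.2]
    - [0, 0, -0.25]
    - [0, 0, -0.25]
    - [0, 0, -0.25]
  rotation:
    - [0, 0, 0]
    - [0, 0, 0]
    - [0, 0, 0]
    - [0, 0, 0]
    - [0, 0, 0]
    - [0, 0, 0]
    - [0, 0, 0]
  newtons: 110

```text
t: 11.9
ee_pos: [0.4656, 0.1399, 0.1384]
ee_rot: [1.348, 1.102, -1.368]
force: [-22.2, -6.1, 36.7]
grip_width: 0.0239
```

Request:
drive_tool:
  xyz:
    - [0, 0, 0]
    - [-0.06, 0.01, 0.18]
    - [-0.12, 0.02, 0.36]
    - [-0.18, 0.03, 0.6]
    - [-0.23, 0.04, 0.85]
    - [-0.28, 0.06, 1.11]
    - [-0.32, 0.06, 1.36]
    - [-0.35, 0.07, 1.61]
    - [-0.38, 0.08, 1.86]
    - [-0.38, 0.08, 1.86]
  rotation:
    - [0, 0, 0]
    - [0, 0, 0]
    - [0, 0, 0]
    - [0, 0, 0]
    - [0, 0, 0]
    - [0, 0, 0]
    - [0, 0, 0]
    - [0, 0, 0]
    - [0, 0, 0]
    - [0, 0, 0]

```text
t: 12.9
ee_pos: [0.4546, 0.1421, 0.1855]
ee_rot: [1.346, 1.104, -1.37]
force: [-18.8, 0.0, 10.7]
grip_width: 0.0236
```

Request:
drive_tool:
  xyz:
    - [-0.01, 0, 0.25]
    - [-0.02, 0, 0.5]
    - [-0.02, 0, 0.76]
    - [0, 0, 1.01]
    - [0.02, 0, 1.26]
    - [0.04, 0, 1.52]
    - [0.08, -0.01, 1.77]
    - [0.12, -0.02, 2.02]
    - [0.16, -0.03, 2.26]
    - [0.16, -0.03, 2.26]
  rotation:
    - [0, 0, 0]
    - [0, 0, 0]
    - [0, 0, 0]
    - [0, 0, 0]
    - [0, 0, 0]
    - [0, 0, 0]
    - [0, 0, 0]
    - [0, 0, 0]
    - [0, 0, 0]
    - [0, 0, 0]

```text
t: 13.9
ee_pos: [0.4551, 0.1424, 0.2413]
ee_rot: [1.34, 1.112, -1.376]
force: [-18.8, 5.7, 2.3]
grip_width: 0.0235
```

Request:
drive_tool:
  xyz:
    - [0.0, 0, 0.25]
    - [0.08, -0.02, 0.5]
    - [0.16, -0.03, 0.73]
    - [0.25, -0.05, 0.97]
    - [0.35, -0.07, 1.2]
    - [0.45, -0.1, 1.44]
    - [0.56, -0.12, 1.67]
    - [0.68, -0.15, 1.9]
    - [0.78, -0.17, 2.12]
    - [0.78, -0.17, 2.12]
  rotation:
    - [0, 0, 0]
    - [0, 0, 0]
    - [0, 0, 0]
    - [0, 0, 0]
    - [0, 0, 0]
    - [0, 0, 0]
    - [0, 0, 0]
    - [0, 0, 0]
    - [0, 0, 0]
    - [0, 0, 0]

```text
t: 14.9
ee_pos: [0.471, 0.1391, 0.296]
ee_rot: [1.337, 1.119, -1.382]
force: [-31.8, 6.3, 17.0]
grip_width: 0.0234
```

Request:
drive_tool:
  xyz:
    - [0, 0, 0.05]
    - [0.05, -0.01, 0.15]
    - [0.1, -0.02, 0.25]
    - [0.15, -0.03, 0.35]
    - [0.2, -0.04, 0.45]
    - [0.25, -0.05, 0.55]
    - [0.27, -0.06, 0.65]
    - [0.27, -0.06, 0.65]
  rotation:
    - [0, 0, 0]
    - [0, 0, 0]
    - [0, 0, 0]
    - [0, 0, 0]
    - [0, 0, 0]
    - [0, 0, 0]
    - [0, 0, 0]
    - [0, 0, 0]

```text
t: 15.7
ee_pos: [0.4781, 0.1377, 0.3115]
ee_rot: [1.337, 1.119, -1.382]
force: [-2.1, 1.4, -5.0]
grip_width: 0.0233
```

```bash
python3 - <<'E'
from workcell import *
from fit import *
a=grab_frame("side")['pixels'][200:340,160:320,::-1].copy()
m=cv2.resize(a,None,fx=4.2,fy=4.2,interpolation=2)
def d(q,y):
    al=np.pi/6-q;return (proj(D,W(p,(.02-.19*np.cos(al),y,.215+.19*np.sin(al))))-[160,200]+.5)*4.2
for q,c in((0,(0,255,0)),(.1,(255,255,0)),(.2,(0,255,255))):
    cv2.circle(m,tuple(int(v) for v in d(q,.06)),2,c,-1);cv2.circle(m,tuple(int(v) for v in d(q,.03)),2,c,-1)
cv2.imwrite('pics/m5.png',m)
E
```

```text
(no output)
```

View pics/m5.png

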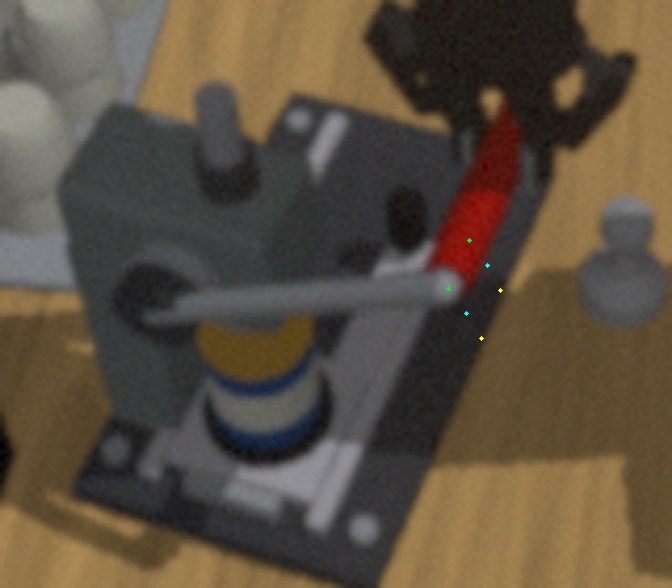

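Request:
drive_tool:
  xyz:
    - [0, 0, 0]
    - [0, 0, 0]
    - [0, 0, 0]
    - [0, 0, 0]
    - [0, 0, 0]
    - [0, 0, 0]
    - [0, 0, 0]
  rotation:
    - [0, 0, 0]
    - [0, 0, 0]
    - [0, 0, 0]
    - [0, 0, 0]
    - [0, 0, 0]
    - [0, 0, 0]
    - [0, 0, 0]
  gripper: 1

```text
t: 16.45
ee_pos: [0.4781, 0.1378, 0.3116]
ee_rot: [1.338, 1.119, -1.381]
force: [-0.1, -0.1, -0.1]
grip_width: 0.0853
```

Request:
drive_tool:
  xyz:
    - [0, 0, 0.5]
    - [0, 0, 1.2]
    - [0, 0, 2.2]
    - [0, 0, 3.2]
    - [0, 0, 4]
    - [0, 0, 4]
    - [0, 0, 4]
    - [0, 0, 4]
  rotation:
    - [0, 0, 0]
    - [0, 0, 0]
    - [0, 0, 0]
    - [0, 0, 0]
    - [0, 0, 0]
    - [0, 0, 0]
    - [0, 0, 0]
    - [0, 0, 0]

```text
t: 17.25
ee_pos: [0.4778, 0.1377, 0.4105]
ee_rot: [1.336, 1.12, -1.383]
force: [-0.4, -0.0, 0.5]
grip_width: 0.0854
```

```bash
python3 - <<'E'
from workcell import *
from fit import *
a=grab_frame("side")['pixels'][200:340,160:320,::-1].copy();b=grab_frame("scene")['pixels'][170:310,280:400,::-1].copy()
cv2.imwrite('pics/m6.png',np.hstack([cv2.resize(a,None,fx=2.8,fy=2.8,interpolation=2),cv2.resize(b,None,fx=2.8,fy=2.8,interpolation=2)]))
E
```

```text
(no output)
```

View pics/m6.png

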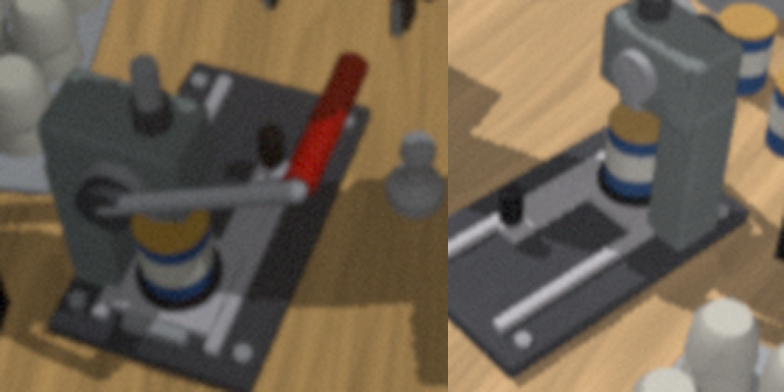

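The picture shows the lever at rest (handle end at about (300,188)), the lid flush on the tin (about (170,230)), the carriage in and the gripper clear. The tamper is where it was. I'm handing in.

```bash
python3 -c "from workcell import *;print(sign_off())"
```

```text
the job is handed in; nothing more can be done
None
```

The job is done and handed in at about 17 s of the 67 s allowed; no verdict is reported at hand-in.

- **Carriage:** I gripped the knob and pushed it to its stop, which I felt as about 31 N. The carriage had started about 20 mm in rather than fully out. The last pictures show it still in.
- **Lid:** I pulled the lever down to its hard stop. The force at the handle was about 37 N, and the side view put the lever at about 0.85 rad. The lid looks flush, with no white plug showing.
- **Return:** I eased the lever up at about 0.3 rad/s on average, then let go at rest. The gripper is clear, reading about 0 N.
- **Other objects:** The tamper and the closed tins in view stand where they were. I did not look at the jug or portafilter again, but the arm never went near them.

**One disagreement:** the bar slipped about 15 mm in the pads at 60 N of grip on the way down. The gripper height therefore no longer gave the lever angle, so I raised the grip to 110 N and judged the angle from the camera. The lever's speed on the way back up comes from the gripper's motion, as I did not measure it directly.

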